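# Roll-test two lamp tubes and scrap the bent one

### The arm

A 6-joint arm with a two-finger parallel gripper is mounted at the origin on the work surface. World frame = base frame: x ahead of the robot, y to its left, z up, the work surface at z = 0. Lengths are in m, angles in rad, forces in N, time in s.
With the tool pointing down it reaches from about 0.3 to 0.775 m from the base axis. Payload 14.6 kg.
Tool frame: the origin (TCP) lies at the centre of the arm's flange, where the gripper is bolted on; the fingertips stand 199 mm ahead of it and the grasp point (between the pads) lies ctrl.tcp_to_grasp ahead of it (ctrl.tcp_to_grasp is the distance from the TCP to the grasp point, in m); z points along the fingers, y is the line along which they close (so a half turn about z gives the same grasp; the last joint's range is limited). The gripper opens to 94 mm and grips with 3 to 60 N. Pads are 16 mm wide; open, the fingers measure 119 mm over their backs; the gripper's body (75 mm by 177 mm) begins 78 mm behind the grasp point.
Start: joints at [-1.191, 0.3, 1.521, -0, 1.321, -0.067], TCP at [0.238, -0.496, 0.405] pointing down, gripper open.
Joint ranges: [-3.03, 3.03], [-0.79, 2.21], [0.23, 2.52], [-1.04, 4.18], [0, 3.07], [-2.55, 2.55]. Speed limits (rad/s): [2.22, 2.22, 2.57, 3.14, 3.14, 3.14].

### API

Orientations are given as [roll, pitch, yaw] about the fixed x, y, z axes, in that order (R = Rz(yaw) Ry(pitch) Rx(roll)).
In Python, from station import ctrl gives the robot as it stands. The module is installed in compiled form; this text tells all that it offers.
- The arm moves only by the shell command python3 -m jog 'ROWS' [OPENING] [FORCE]. ROWS is JSON, a list of rows, each a list of 6 numbers: the shift along the tool's x, y, z in cm, then the turn, a rotation vector about the tool's x, y, z in rad. In form: [[tx, ty, tz, ax, ay, az], ...]. A call has 1 to 8 rows; each row is the pose to reach, as a shift and turn from the pose commanded when the call began, along the tool's axes at that moment; what a row does not reach only later rows make up. A row lasts 1/10 s, in which the tool goes at most 50 mm and 8.59 degrees, less where a joint would pass 70% of its speed; a pose out of reach is approached as far as the arm can. A call with a gripper value outside its range is refused whole. OPENING is the opening in per cent of the stroke, from 0 (shut) to 100 (fully open), set as the call begins (- or left out, the last holds). The fingers move at their own pace and stop on an object; FORCE is the grip in N (left out, the last holds). Time passes only in rows, so rows that repeat a pose let the fingers close. It gives the time, the measured TCP pose, the force, the opening and the grip force at its end, in the units of the state.
- ctrl.get_obs(): the state, without advancing time (a new reading comes with each control period).
- ctrl.camera(name): name is "scene" or "top" or "wrist"; returns a dict with "img" (384x512x3 uint8, blue, green, red), "intrinsics" (3x3 intrinsics, pixels), "k1" (the pictures are not rectified: a ray, as slopes to the right and down, at radius r is drawn at 1 + k1 r^2 times it, then the intrinsics apply), "R" (3x3) and "t" (3): a world point X has camera coordinates R X + t. Camera axes: x right, y down, z forward; pixel columns grow to the right and rows downward; lengths in m; the calibration is good to about 2 mm. A picture is of the moment at which its call begins. There is no depth.
- ctrl.hand_in(): hands the job in; it is judged then, once.
The state is a dict: "time_s": time; "qpos": joint angles; "joint_vel": joint speeds; "tau": joint torques, N m; "ee_pos": TCP position; "eef_rot": TCP orientation; "force": force on the tool from outside, world axes, zero at the start; "moment": the same for the moment, N m; "grip_width": finger opening in m; "grip_force": force on a finger pad.
Only numpy, scipy, OpenCV 4.12 (cv2) and the standard library are available. Lean on these libraries where they do the work, as an engineer would, in place of code of your own. Each camera call takes 0.05 s, during which the arm holds its last target. There are 200 camera calls.

### The job

Take the wooden rolling board by its handle and, one after the other, roll each of the two brass tubes under it across the flat plate for at least one full turn, pressing only lightly (never with as much as 2 kg of load, as the thin tubes dent). The tube that rocks or lifts the board is bent: put it in the plywood tray, leave the straight one lying on the plate, and put the board back on its cork mat, handle up. Do not disturb the tape measure, the jar or the lamp base.

Things in the scene. Friction and masses are not known exactly. Their poses are not given: they have to be found in the camera images.
- plate: flat aluminium plate fixed on the table, 240 mm (its x) by 340 mm (its y) by 20 mm thick; origin at the centre of its underside. Along its two y ends run dark stop strips 8 mm wide and 8 mm high (inner faces at y = -162 and +162 mm). The tubes lie across it, roughly along its x, and roll along its y.
- tube_a: plain brass lamp tube lying on the plate, 16 mm in diameter, 180 mm long, 0.1 kg; origin on its axis at mid-length, x along it. Of the two look-alike tubes one is straight; the other has a slight kink that bows its middle 3 mm off the line through its ends (names do not say which). At rest the kink lies sideways, so both axes are 8 mm above the plate's top.
- tube_b: plain brass lamp tube lying on the plate, 16 mm in diameter, 180 mm long, 0.1 kg; origin on its axis at mid-length, x along it. Of the two look-alike tubes one is straight; the other has a slight kink that bows its middle 3 mm off the line through its ends (names do not say which). At rest the kink lies sideways, so both axes are 8 mm above the plate's top.
- board: wooden board, 0.18 kg: slab 70 (x) x 110 (y) x 10 mm; on it a bar 60 mm long in x, 22 mm thick in y (grip across this, from above), top 50 mm above the underside. Origin: centre of underside. A tube under it rolls half the board's travel, a turn per 50 mm. The straight tube keeps it level within 0.5 mm; the kinked one lifts it 1 to 3 mm each turn; pressed 1 mm deeper it bears 20 N more.
- mat: cork mat fixed on the table, 130 mm (x) by 150 mm (y) by 4 mm thick, origin at the centre of its underside.
- tray: open plywood tray fixed on the table, 250 mm (x) by 110 mm (y) by 40 mm high, walls and floor 4 to 5 mm thick, origin at the centre of its underside. The tray and the mat stand on either side of the plate, and may change places.
- tape_measure: bystander: yellow tape measure, 60 x 32 x 55 mm, origin at the centre of its underside.
- glue_jar: bystander: jar, 60 mm in diameter, 60 mm high, origin at the centre of its underside.
- lamp_base: bystander: round brass lamp base, 100 mm in diameter, 35 mm high, origin at the centre of its underside.
Things that resemble listed ones, but are neither listed nor needed, are in the scene too. Leave any red look-alike of the tube_b alone.

How it is judged:
By the outcome, as a careful person would: the job done as asked, in the order asked, and still so for the second after the job is handed in, with the robot touching nothing.
It also fails if it takes over 72 s, if anything falls off the work surface, if the arm or the gripper's body presses on something with over 40 N, if the wrist force passes 120 N, or if a joint passes its speed limit or range.

## Working session

There is one attempt and no reset: what is moved stays moved. The work goes in short steps, Python scripts to look and compute and a shell command to move; the robot and the scene stay as the last step left them, time stands still between calls to the robot, and variables do not carry over. Pictures are saved under pics/ and viewed, at most 10 in all, crops included, and the job is handed in when it is done.

```bash
mkdir -p pics
cat > h.py <<'E'
import numpy as np, cv2
from station import ctrl
def shot(name,fn=None):
    c=ctrl.camera(name)
    if fn: cv2.imwrite('pics/'+fn,c['img'])
    return c
def px(c,X):
    p=c['R']@np.array(X,float)+c['t']; s=p[:2]/p[2]; s=s*(1+c['k1']*(s@s)); K=np.array(c['intrinsics'])
    return (K@np.append(s,1))[:2]
def ray(c,u,v):
    K=np.array(c['intrinsics']); d=np.linalg.solve(K,[u,v,1])[:2]; s=d.copy()
    for _ in range(20): s=d/(1+c['k1']*(s@s))
    R=np.array(c['R']); return -R.T@c['t'], R.T@np.append(s,1)
def plane(c,u,v,z):
    o,d=ray(c,u,v); return o+d*(z-o[2])/d[2]
E
python3 - <<'E'
from h import *
a=shot('top');b=shot('scene')
cv2.imwrite('pics/top.png',a['img']);cv2.imwrite('pics/scene.png',b['img'])
for c in(a,b): print(c['intrinsics'],c['k1'],-np.array(c['R']).T@c['t'])
import pickle;pickle.dump((a,b),open('cam.pkl','wb'))
print(ctrl.tcp_to_grasp,ctrl.get_obs())
E
```

```text
[[462.73260229   0.         257.48074   ]
 [  0.         462.73260229 192.98762065]
 [  0.           0.           1.        ]] -0.08029731834907522 [ 2.12181799e-01 -1.43584789e-03  1.50327600e+00]
[[350.60997192   0.         258.76499136]
 [  0.         350.60997192 188.68296512]
 [  0.           0.           1.        ]] -0.10995405273115595 [1.39060554 0.06492742 0.69662482]
0.1804 {'time_s': 0.1, 'qpos': array([-1.19057796e+00,  3.00407698e-01,  1.52152616e+00, -2.60939017e-05,
        1.32072715e+00, -6.66432868e-02]), 'joint_vel': array([ 0.00013362, -0.00229347, -0.00207185, -0.00023197,  0.00161754,
       -0.00108766]), 'tau': array([ 1.43146904e-04, -5.32646692e+01, -3.53282082e+01,  7.09360954e-02,
        2.35112978e-02, -4.26001020e-05]), 'ee_pos': array([ 0.23763716, -0.49597481,  0.40414423]), 'eef_rot': array([-3.14052498e+00, -4.59268931e-05,  4.46868097e-01]), 'force': array([-0.66181559,  0.2250442 , -0.02745264]), 'moment': array([ 0.03453346, -0.046024  ,  0.02171695]), 'grip_force': 0.0, 'grip_width': 0.09409855575680313}
```

View pics/top.png

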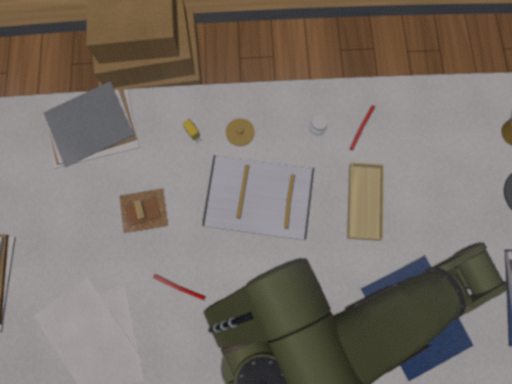

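View pics/scene.png

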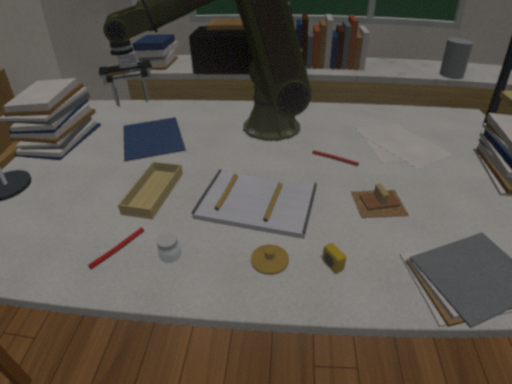

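Top view: the board with its bar sits on the cork mat at (143,210). Two brass tubes lie on the plate at (243,192) and (290,202), and the tray is at (366,202). Candidates for "tube": those two brass ones, plus red look-alikes at (178,287) and (362,128), which I'll avoid. The only board candidate is (143,210). Bystanders are the tape (192,130), lamp base (240,132) and jar (318,124).

Run:
```python
from h import *
import pickle
a,b=pickle.load(open('cam.pkl','rb'))
im=a['img']; hsv=cv2.cvtColor(im,cv2.COLOR_BGR2HSV)
def comps(mask,box,c,z,name,mn=30,big=1):
    m=np.zeros_like(mask); x0,y0,x1,y1=box; m[y0:y1,x0:x1]=mask[y0:y1,x0:x1]
    cs,_=cv2.findContours(m,cv2.RETR_EXTERNAL,cv2.CHAIN_APPROX_NONE)
    for k in sorted(cs,key=cv2.contourArea)[::-1][:big]:
        if cv2.contourArea(k)<mn: continue
        P=np.array([plane(c,u,v,z)[:2] for u,v in k[:,0]],np.float32)
        r=cv2.minAreaRect(P*1000)
        print(name,np.round(k[:,0].mean(0)),'c mm',np.round(r[0]),'size',np.round(r[1]),'ang',round(r[2],1))
H,S,V=cv2.split(hsv)
sat=((S>70)*255).astype(np.uint8)
comps(sat,(110,180,180,240),a,.004,'mat')
comps(sat,(210,162,310,235),a,.028,'tube',big=3)
comps(sat,(335,155,395,250),a,.04,'tray')
comps(sat,(175,110,205,145),a,.055,'tape')
comps(sat,(215,110,265,150),a,.035,'lamp')
dark=((cv2.cvtColor(im,cv2.COLOR_BGR2GRAY)<110)*255).astype(np.uint8)
comps(dark,(195,150,320,245),a,.028,'strip',big=3,mn=10)
print(hsv[197,128],hsv[210,140],hsv[212,155],hsv[190,243],hsv[190,260])
cr=cv2.resize(im[145:245,110:325],None,fx=3.6,fy=3.6,interpolation=cv2.INTER_CUBIC);cv2.imwrite('pics/c1.png',cr)
```

```text
mat [144. 210.] c mm [511. 364.] size [124. 144.] ang 6.7
tube [289. 201.] c mm [ 513. -117.] size [ 12. 175.] ang 79.4
tube [242. 191.] c mm [554.  32.] size [ 11. 177.] ang 78.2
tray [365. 202.] c mm [ 498. -365.] size [108. 245.] ang 82.9
tape [191. 129.] c mm [767. 193.] size [70. 32.] ang 33.5
lamp [240. 132.] c mm [755.  33.] size [91. 93.] ang 87.2
strip [208. 190.] c mm [563. 143.] size [  8. 234.] ang 79.5
strip [309. 203.] c mm [ 502. -182.] size [  6. 231.] ang 79.4
strip [243. 192.] c mm [552.  29.] size [  7. 174.] ang 77.8
[ 13 110 114] [ 18  94 138] [ 13 126 113] [ 19 118 128] [135  13 155]
```

View pics/c1.png

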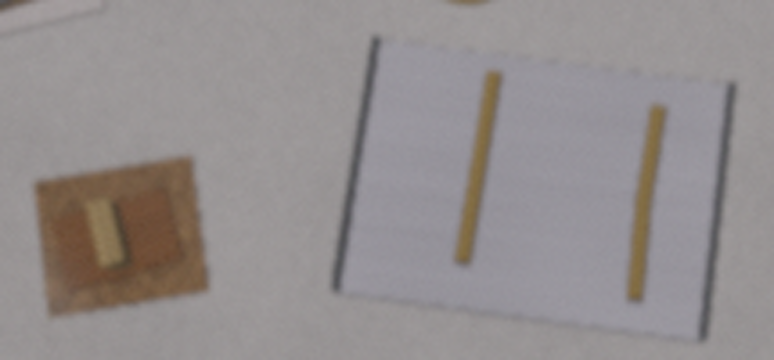

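The crop confirms the board: bar at crop (106,232) on a red-brown slab. Both tubes are on the plate. Next, the bar and slab pose.

Run:
```python
from h import *
import pickle
a,b=pickle.load(open('cam.pkl','rb'))
def bar(c,box,z):
    im=c['img'];x0,y0,x1,y1=box
    hsv=cv2.cvtColor(im,cv2.COLOR_BGR2HSV)
    m=np.zeros(im.shape[:2],np.uint8); s=((hsv[...,0]>=15)&(hsv[...,0]<28)&(hsv[...,2]>118)).astype(np.uint8)*255
    m[y0:y1,x0:x1]=s[y0:y1,x0:x1]
    cs,_=cv2.findContours(m,cv2.RETR_EXTERNAL,cv2.CHAIN_APPROX_NONE)
    k=max(cs,key=cv2.contourArea)
    P=np.array([plane(c,u,v,z)[:2] for u,v in k[:,0]],np.float32)*1000
    r=cv2.minAreaRect(P);print('bar',k[:,0].mean(0),r)
bar(a,(125,190,162,230),.054)
# slab: reddish hue
im=a['img'];hsv=cv2.cvtColor(im,cv2.COLOR_BGR2HSV)
for y in range(198,226,4): print(y,[tuple(int(t) for t in hsv[y,x]) for x in range(122,166,4)])
# tubes & strips in scene as cross-check: project
for X in[(.554,.032,.028),(.513,-.117,.028),(.511,.364,.054),(.563,.143,.028),(.502,-.182,.028)]: print(X,px(b,X).round(),px(a,X).round())
```

```text
bar [137.34615385 207.36538462] ((513.3355102539062, 369.82806396484375), (74.51611328125, 23.320606231689453), 15.917027473449707)
198 [(15, 101, 111), (14, 107, 112), (14, 104, 118), (13, 103, 116), (13, 103, 119), (14, 103, 116), (14, 101, 116), (13, 120, 113), (12, 117, 107), (14, 105, 117), (15, 96, 120)]
202 [(15, 104, 118), (14, 103, 119), (13, 103, 106), (17, 104, 133), (18, 97, 139), (14, 103, 87), (12, 128, 112), (12, 125, 112), (11, 123, 114), (14, 102, 113), (14, 102, 120)]
206 [(15, 105, 114), (13, 125, 110), (13, 132, 110), (16, 114, 121), (18, 98, 136), (18, 96, 93), (11, 123, 110), (13, 122, 109), (13, 127, 108), (13, 108, 111), (13, 102, 123)]
210 [(14, 90, 119), (12, 121, 112), (12, 129, 113), (13, 122, 115), (18, 96, 141), (18, 95, 115), (13, 121, 105), (12, 124, 109), (12, 134, 110), (13, 122, 109), (15, 108, 125)]
214 [(12, 69, 118), (13, 108, 113), (12, 126, 109), (12, 124, 111), (18, 98, 141), (18, 102, 130), (13, 121, 95), (12, 127, 114), (13, 125, 112), (13, 130, 108), (14, 106, 115)]
218 [(13, 53, 126), (13, 89, 109), (12, 112, 109), (12, 119, 109), (17, 104, 127), (17, 98, 96), (14, 109, 94), (12, 132, 106), (13, 118, 102), (14, 112, 107), (14, 106, 115)]
222 [(12, 42, 134), (13, 86, 119), (12, 102, 112), (12, 125, 110), (13, 120, 106), (13, 126, 99), (13, 108, 106), (14, 111, 120), (14, 103, 111), (14, 103, 121), (14, 104, 120)]
(0.554, 0.032, 0.028) [273. 201.] [242. 191.]
(0.513, -0.117, 0.028) [227. 191.] [289. 201.]
(0.511, 0.364, 0.054) [381. 190.] [139. 207.]
(0.563, 0.143, 0.028) [309. 204.] [208. 190.]
(0.502, -0.182, 0.028) [207. 188.] [309. 203.]
```

```bash
R='x'; python3 -m jog '[[24,-26,0,0,0,0],[24,-26,0,0,0,0],[24,-26,0,0,0,0],[24,-26,0,0,0,0],[24,-26,0,0,0,0],[24,-26,0,0,0,0],[24,-26,0,0,0,0],[24,-26,0,0,0,0]]' 60; python3 -m jog '[[24,-26,2,0,0,0],[24,-26,2,0,0,0],[24,-26,2,0,0,0],[24,-26,2,0,0,0],[24,-26,2,0,0,0],[24,-26,2,0,0,0],[24,-26,2,0,0,0],[24,-26,2,0,0,0]]'
```

```text
time_s: 0.9
ee_pos: [0.3425, -0.1539, 0.4047]
eef_rot: [-3.141, -0.001, 0.452]
force: [0.1, -0.9, 0.1]
grip_width: 0.0564
grip_force: 0.0
time_s: 1.7
ee_pos: [0.4466, 0.1837, 0.3836]
eef_rot: [-3.141, 0.001, 0.45]
force: [-0.1, -0.8, -0.1]
grip_width: 0.0563
grip_force: 0.0
```

```bash
python3 -m jog '[[13.7,-13.7,4,0,0,0.19],[13.7,-13.7,4,0,0,0.19],[13.7,-13.7,4,0,0,0.19],[13.7,-13.7,4,0,0,0.19],[13.7,-13.7,4,0,0,0.19],[13.7,-13.7,4,0,0,0.19]]'
python3 - <<'E'
from h import *
c=shot('wrist','w1.png')
print(px(c,[.511,.367,.054]))
import pickle;pickle.dump(c,open('w1.pkl','wb'))
E
```

```text
time_s: 2.3
ee_pos: [0.5106, 0.3626, 0.3434]
eef_rot: [3.141, 0.002, 0.257]
force: [0.3, -0.8, 0.8]
grip_width: 0.0562
grip_force: 0.0
[251.14677142 188.34107149]
```

View pics/w1.png

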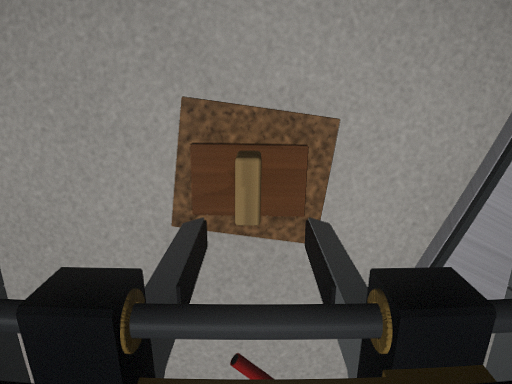

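The wrist view shows the bar at (248,190), nearly aligned with the fingers, on the red-brown slab in the middle of the cork mat. I'll measure it.

```bash
cat >> h.py <<'E'
def blob(c,mask,box,z,name=''):
    x0,y0,x1,y1=box; m=np.zeros(mask.shape,np.uint8); m[y0:y1,x0:x1]=mask[y0:y1,x0:x1]*255
    cs,_=cv2.findContours(m,cv2.RETR_EXTERNAL,cv2.CHAIN_APPROX_NONE); k=max(cs,key=cv2.contourArea)
    P=np.array([plane(c,u,v,z)[:2] for u,v in k[:,0]],np.float32)*1000
    r=cv2.minAreaRect(P); an=r[2]+(90 if r[1][1]>r[1][0] else 0); an=(an+90)%180-90
    print(name,k[:,0].mean(0).round(),'c',np.round(r[0],1),'sz',np.round(r[1],1),'long-axis yaw deg',round(an,1)); return r
E
python3 - <<'E'
from h import *
import pickle
c=pickle.load(open('w1.pkl','rb'))
h=cv2.cvtColor(c['img'],cv2.COLOR_BGR2HSV).astype(int)
for p in[(248,190),(248,155),(210,180),(285,180),(250,125)]: print(p,h[p[1],p[0]])
H,S,V=h[...,0],h[...,1],h[...,2]
blob(c,(S>60)&(H<30),(165,90,345,245),.004,'mat')
t=(H>=15)&(H<30)&(V>h[190,248,2]-25)&(S>60)
blob(c,t,(230,145,268,230),.054,'bar')
E
```

```text
(248, 190) [ 19 120 106]
(248, 155) [ 16 117  48]
(210, 180) [ 12 152  84]
(285, 180) [ 12 161  79]
(250, 125) [ 14 126  83]
mat [251. 172.] c [511.3 367.1] sz [128.9 148.9] long-axis yaw deg -83.2
bar [246. 198.] c [504.7 370. ] sz [61.7 24. ] long-axis yaw deg 14.7
```

```bash
python3 -m jog '[[-0.35,-0.85,4,0,0,0],[-0.35,-0.85,8,0,0,0],[-0.35,-0.85,11.9,0,0,0],[-0.35,-0.85,11.9,0,0,0],[-0.35,-0.85,11.9,0,0,0]]'; python3 -m jog '[[0,0,0,0,0,0],[0,0,0,0,0,0],[0,0,0,0,0,0],[0,0,0,0,0,0],[0,0,0,0,0,0],[0,0,0,0,0,0]]' 0 20
```

```text
time_s: 2.85
ee_pos: [0.5052, 0.3695, 0.2275]
eef_rot: [-3.141, -0.001, 0.256]
force: [0.6, 0.8, 0.7]
grip_width: 0.0565
grip_force: 0.0
time_s: 3.45
ee_pos: [0.5048, 0.3704, 0.2261]
eef_rot: [3.142, -0.001, 0.257]
force: [-0.4, -3.0, 5.6]
grip_width: 0.0216
grip_force: 20.0
```

```bash
python3 -m jog '[[0,0,-4,0,0,0],[0,0,-7,0,0,0],[0,0,-7,0,0,0],[0,0,-7,0,0,0]]'; python3 -m jog '[[-0.5,4,0,0,0,0.06],[-1.4,9,0,0,0,0.12],[-2,14,0,0,0,0.18],[-2.8,19,0,0,0,0.24],[-3.5,24,0,0,0,0.3],[-4.2,29,0,0,0,0.37],[-4.8,33,0,0,0,0.42],[-5.1,36.5,0,0,0,0.457]]'; python3 -m jog '[[0,0,0,0,0,0],[0,0,0,0,0,0]]'
python3 - <<'E'
from h import *
a=shot('scene'); cv2.imwrite('pics/s2.png',cv2.resize(a['img'][90:260,170:370],None,fx=4,fy=3.5))
print(ctrl.get_obs()['ee_pos'],ctrl.get_obs()['force'],ctrl.get_obs()['moment'],ctrl.get_obs()['eef_rot'])
E
```

```text
time_s: 3.85
ee_pos: [0.5045, 0.3704, 0.2952]
eef_rot: [-3.142, 0.0, 0.257]
force: [-0.2, 0.1, -3.2]
grip_width: 0.0218
grip_force: 20.0
time_s: 4.65
ee_pos: [0.5476, 0.0021, 0.2939]
eef_rot: [3.141, 0.003, -0.203]
force: [0.6, 1.2, -2.7]
grip_width: 0.0217
grip_force: 20.0
time_s: 4.85
ee_pos: [0.5478, 0.0041, 0.2941]
eef_rot: [3.141, 0.003, -0.201]
force: [-0.3, 0.3, -3.0]
grip_width: 0.022
grip_force: 20.0
[0.54778444 0.00483262 0.29436822] [-1.1050906   0.18439591 -2.2729929 ] [ 0.04349071 -0.00461885  0.01301555] [ 3.14149311e+00  2.24404280e-03 -1.99946730e-01]
```

View pics/s2.png

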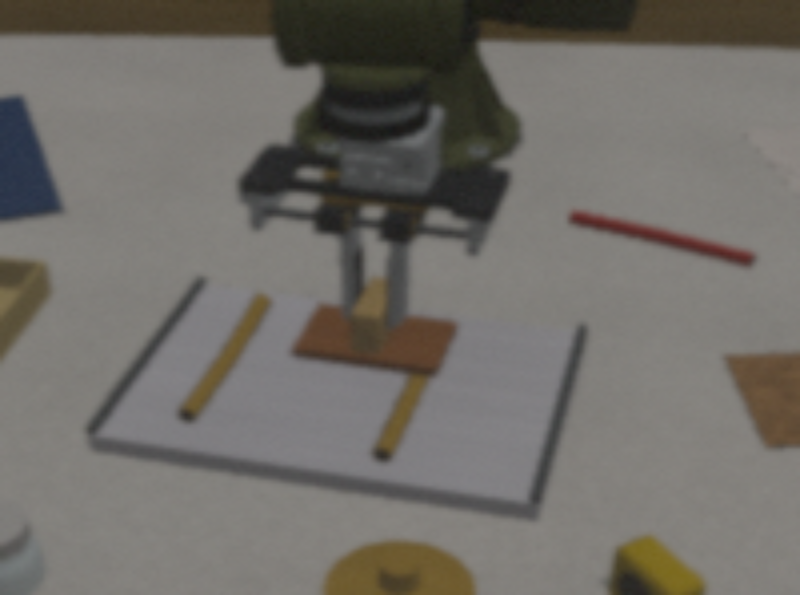

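The scene crop shows the board level above the plate. The left tube is under its right-hand part at (400,415) and the other tube is clear at (225,355). Next I lower until it touches, with a guard on the force.

```bash
cat > g.py <<'E'
import sys
from station import ctrl
o=ctrl.get_obs(); f=o['force'][2]; m=o['moment']
print('t%.2f Fz %.1f Fxy %.1f %.1f z %.4f xy %.3f %.3f M %.2f %.2f'%(o['time_s'],f,*o['force'][:2],o['ee_pos'][2],*o['ee_pos'][:2],m[0],m[1]))
sys.exit(f>float(sys.argv[1]))
E
J='python3 -m jog'
$J '[[0,0,1.7,0,0,0],[0,0,3.4,0,0,0],[0,0,3.4,0,0,0],[0,0,3.4,0,0,0]]' >/dev/null; python3 g.py 0 &&
$J '[[0,0,0.1,0,0,0],[0,0,0.1,0,0,0]]'>/dev/null && python3 g.py 0 &&
$J '[[0,0,0.1,0,0,0],[0,0,0.1,0,0,0]]'>/dev/null && python3 g.py 0 &&
$J '[[0,0,0.1,0,0,0],[0,0,0.1,0,0,0]]'>/dev/null && python3 g.py 0 &&
$J '[[0,0,0.05,0,0,0],[0,0,0.05,0,0,0]]'>/dev/null && python3 g.py 0 &&
$J '[[0,0,0.05,0,0,0],[0,0,0.05,0,0,0]]'>/dev/null && python3 g.py 0 &&
$J '[[0,0,0.05,0,0,0],[0,0,0.05,0,0,0]]'>/dev/null && python3 g.py 0
```

```text
t5.30 Fz -1.8 Fxy 0.1 -0.3 z 0.2616 xy 0.548 0.005 M 0.07 0.04False
```

```bash
sed -i 's/sys.exit(f>float(sys.argv\[1\]))/sys.exit(int(f>float(sys.argv[1])))/' g.py
J='python3 -m jog'
$J '[[0,0,0.1,0,0,0],[0,0,0.1,0,0,0]]'>/dev/null && python3 g.py 0 &&
$J '[[0,0,0.1,0,0,0],[0,0,0.1,0,0,0]]'>/dev/null && python3 g.py 0 &&
$J '[[0,0,0.1,0,0,0],[0,0,0.1,0,0,0]]'>/dev/null && python3 g.py 0 &&
$J '[[0,0,0.05,0,0,0],[0,0,0.05,0,0,0]]'>/dev/null && python3 g.py 0 &&
$J '[[0,0,0.05,0,0,0],[0,0,0.05,0,0,0]]'>/dev/null && python3 g.py 0 &&
$J '[[0,0,0.05,0,0,0],[0,0,0.05,0,0,0]]'>/dev/null && python3 g.py 0 &&
$J '[[0,0,0.05,0,0,0],[0,0,0.05,0,0,0]]'>/dev/null && python3 g.py 0
```

```text
t5.50 Fz -2.4 Fxy -0.2 -0.8 z 0.2612 xy 0.548 0.005 M 0.04 0.02
t5.70 Fz -2.4 Fxy -0.3 -0.3 z 0.2598 xy 0.548 0.004 M 0.01 0.00
t5.90 Fz -2.8 Fxy -0.3 -0.8 z 0.2585 xy 0.548 0.004 M 0.09 -0.01
t6.10 Fz -1.7 Fxy 0.5 0.5 z 0.2581 xy 0.548 0.004 M 0.05 0.01
t6.30 Fz 3.8 Fxy -1.3 0.8 z 0.2580 xy 0.548 0.004 M 0.28 0.34
```

```bash
J='python3 -m jog'; q(){ python3 g.py 7; }
$J '[[0,-0.2,0,0,0,0]]'>/dev/null && q &&
$J '[[0,-0.2,0,0,0,0]]'>/dev/null && q &&
$J '[[0,-0.2,0,0,0,0]]'>/dev/null && q &&
$J '[[0,-0.2,0,0,0,0]]'>/dev/null && q &&
$J '[[0,-0.2,0,0,0,0]]'>/dev/null && q &&
$J '[[0,-0.3,0,0,0,0]]'>/dev/null && q &&
$J '[[0,-0.3,0,0,0,0]]'>/dev/null && q &&
$J '[[0,-0.3,0,0,0,0]]'>/dev/null && q &&
$J '[[0,-0.3,0,0,0,0]]'>/dev/null && q
```

```text
t6.40 Fz 4.5 Fxy -1.7 0.3 z 0.2580 xy 0.548 0.006 M 0.27 0.49
t6.50 Fz 6.2 Fxy -1.8 -0.4 z 0.2580 xy 0.549 0.009 M 0.24 0.48
t6.60 Fz 4.9 Fxy -1.3 0.3 z 0.2580 xy 0.549 0.011 M 0.20 0.45
t6.70 Fz 4.9 Fxy -2.2 -0.6 z 0.2580 xy 0.550 0.013 M 0.20 0.47
t6.80 Fz 4.9 Fxy -2.1 0.2 z 0.2580 xy 0.550 0.014 M 0.20 0.44
t6.90 Fz 4.6 Fxy -1.8 0.8 z 0.2580 xy 0.551 0.017 M 0.21 0.41
t7.00 Fz 6.2 Fxy -2.0 0.5 z 0.2580 xy 0.551 0.020 M 0.19 0.40
t7.10 Fz 4.4 Fxy -1.3 0.1 z 0.2580 xy 0.552 0.023 M 0.20 0.35
t7.20 Fz 5.8 Fxy -1.3 -0.1 z 0.2580 xy 0.553 0.026 M 0.12 0.36
```

Force stays steady, so this tube looks straight. I'll continue to a full turn.

```bash
J='python3 -m jog'; q(){ python3 g.py 9; }
$J '[[0,-0.35,0,0,0,0],[0,-0.7,0,0,0,0]]'>/dev/null && q &&
$J '[[0,-0.35,0,0,0,0],[0,-0.7,0,0,0,0]]'>/dev/null && q &&
$J '[[0,-0.4,0,0,0,0],[0,-0.8,0,0,0,0]]'>/dev/null && q &&
$J '[[0,-0.4,0,0,0,0],[0,-0.8,0,0,0,0]]'>/dev/null && q &&
$J '[[0,-0.4,0,0,0,0],[0,-0.8,0,0,0,0]]'>/dev/null && q &&
$J '[[0,-0.4,0,0,0,0],[0,-0.8,0,0,0,0]]'>/dev/null && q &&
$J '[[0,-0.4,0,0,0,0],[0,-0.8,0,0,0,0]]'>/dev/null && q &&
$J '[[0,-0.4,0,0,0,0],[0,-0.8,0,0,0,0]]'>/dev/null && q &&
$J '[[0,-0.4,0,0,0,0],[0,-0.8,0,0,0,0]]'>/dev/null && q &&
$J '[[0,-0.4,0,0,0,0],[0,-0.8,0,0,0,0]]'>/dev/null && q &&
$J '[[0,-0.4,0,0,0,0],[0,-0.8,0,0,0,0]]'>/dev/null && q &&
$J '[[0,-0.4,0,0,0,0],[0,-0.8,0,0,0,0]]'>/dev/null && q
```

```text
t7.40 Fz 5.2 Fxy -1.3 0.3 z 0.2580 xy 0.554 0.033 M 0.11 0.29
t7.60 Fz 4.3 Fxy -0.2 -1.2 z 0.2580 xy 0.555 0.040 M 0.07 0.23
t7.80 Fz 4.8 Fxy -0.5 -0.6 z 0.2580 xy 0.557 0.048 M 0.01 0.18
t8.00 Fz 6.1 Fxy 0.4 -0.8 z 0.2580 xy 0.559 0.056 M -0.01 0.09
t8.20 Fz 5.9 Fxy 0.9 -0.4 z 0.2580 xy 0.560 0.064 M -0.09 -0.04
t8.40 Fz 5.6 Fxy 0.5 -1.0 z 0.2580 xy 0.562 0.071 M -0.18 -0.17
t8.60 Fz 4.8 Fxy 2.1 -0.1 z 0.2581 xy 0.563 0.079 M -0.17 -0.26
t8.80 Fz 6.3 Fxy 3.3 -0.6 z 0.2580 xy 0.565 0.087 M -0.21 -0.37
t9.00 Fz 4.6 Fxy 3.4 -1.4 z 0.2580 xy 0.567 0.095 M -0.33 -0.53
t9.20 Fz 5.2 Fxy 4.0 -0.9 z 0.2580 xy 0.568 0.103 M -0.34 -0.57
t9.40 Fz 4.8 Fxy 4.0 -0.5 z 0.2581 xy 0.570 0.111 M -0.33 -0.69
t9.60 Fz 4.5 Fxy 3.6 -2.1 z 0.2580 xy 0.571 0.118 M -0.44 -0.71
```

```bash
J='python3 -m jog'
$J '[[0,0,-1.5,0,0,0],[0,0,-3,0,0,0],[-0.1,4,-3,0,0,0],[-0.3,9,-3,0,0,0],[-0.5,14,-3,0,0,0],[-0.7,19,-3,0,0,-0.015],[-0.8,23,-3,0,0,-0.015],[-0.9,27.1,-3,0,0,-0.015]]'>/dev/null; python3 g.py 0
$J '[[0,0,0,0,0,0],[0,0,1.3,0,0,0],[0,0,2.5,0,0,0],[0,0,2.5,0,0,0]]'>/dev/null; python3 g.py 0 &&
$J '[[0,0,0.1,0,0,0],[0,0,0.1,0,0,0]]'>/dev/null && python3 g.py 0 &&
$J '[[0,0,0.1,0,0,0],[0,0,0.1,0,0,0]]'>/dev/null && python3 g.py 0 &&
$J '[[0,0,0.1,0,0,0],[0,0,0.1,0,0,0]]'>/dev/null && python3 g.py 0 &&
$J '[[0,0,0.05,0,0,0],[0,0,0.05,0,0,0]]'>/dev/null && python3 g.py 0 &&
$J '[[0,0,0.05,0,0,0],[0,0,0.05,0,0,0]]'>/dev/null && python3 g.py 0 &&
$J '[[0,0,0.05,0,0,0],[0,0,0.05,0,0,0]]'>/dev/null && python3 g.py 0 &&
$J '[[0,0,0.05,0,0,0],[0,0,0.05,0,0,0]]'>/dev/null && python3 g.py 0
python3 - <<'E'
from h import *
c=shot('top');h=cv2.cvtColor(c['img'],cv2.COLOR_BGR2HSV).astype(int)
cv2.imwrite('pics/t3.png',cv2.resize(c['img'][140:250,190:330],None,fx=5,fy=5))
E
```

```text
t10.40 Fz -2.0 Fxy 0.3 -0.3 z 0.2887 xy 0.508 -0.147 M 0.05 -0.02
t10.80 Fz -3.3 Fxy -0.5 -0.2 z 0.2605 xy 0.508 -0.145 M 0.02 0.02
t11.00 Fz -2.2 Fxy -0.2 -0.6 z 0.2617 xy 0.509 -0.145 M 0.02 0.08
t11.20 Fz -2.9 Fxy -0.0 0.0 z 0.2608 xy 0.508 -0.146 M 0.09 0.02
t11.40 Fz -1.8 Fxy 0.1 -0.2 z 0.2596 xy 0.508 -0.146 M 0.01 -0.06
t11.60 Fz -2.8 Fxy -0.6 0.0 z 0.2591 xy 0.508 -0.146 M 0.08 0.05
t11.80 Fz -2.2 Fxy -1.1 -0.1 z 0.2586 xy 0.508 -0.146 M 0.09 0.05
t12.00 Fz -2.3 Fxy -0.1 0.3 z 0.2581 xy 0.508 -0.146 M 0.06 0.01
t12.20 Fz 3.1 Fxy -1.8 1.0 z 0.2580 xy 0.508 -0.146 M 0.32 0.35
```

View pics/t3.png

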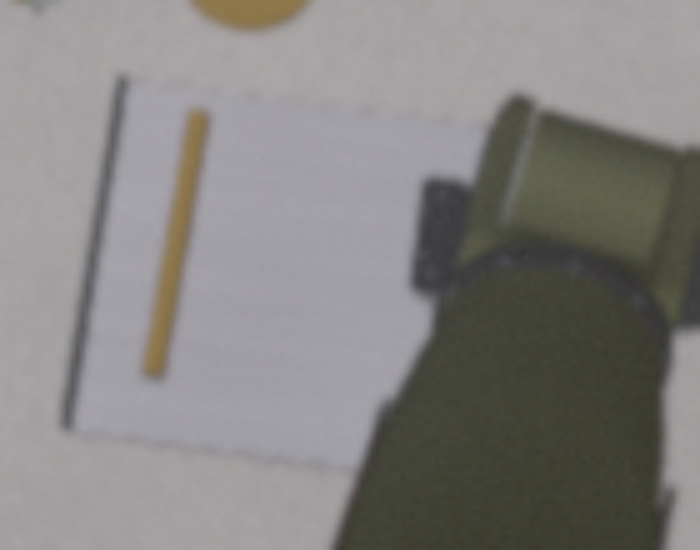

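The first tube has rolled about 17 px (about 55 mm) and now lies at crop (177,245), parallel to the stop strip. Now the second tube, in small guarded steps.

```bash
J='python3 -m jog'; q(){ python3 g.py 6; }
$J '[[0,-0.1,0,0,0,0]]'>/dev/null && q &&
$J '[[0,-0.1,0,0,0,0]]'>/dev/null && q &&
$J '[[0,-0.1,0,0,0,0]]'>/dev/null && q &&
$J '[[0,-0.1,0,0,0,0]]'>/dev/null && q &&
$J '[[0,-0.1,0,0,0,0]]'>/dev/null && q &&
$J '[[0,-0.1,0,0,0,0]]'>/dev/null && q
```

```text
t12.35 Fz 5.0 Fxy -2.2 0.8 z 0.2580 xy 0.509 -0.145 M 0.24 0.44
t12.45 Fz 6.0 Fxy -2.6 -0.2 z 0.2580 xy 0.509 -0.144 M 0.17 0.44
t12.55 Fz 6.3 Fxy -1.6 -0.5 z 0.2580 xy 0.509 -0.143 M 0.21 0.55
```

```bash
J='python3 -m jog'; q(){ python3 g.py 9; }
$J '[[0,-0.15,0,0,0,0]]'>/dev/null && q &&
$J '[[0,-0.15,0,0,0,0]]'>/dev/null && q &&
$J '[[0,-0.15,0,0,0,0]]'>/dev/null && q &&
$J '[[0,-0.15,0,0,0,0]]'>/dev/null && q &&
$J '[[0,-0.15,0,0,0,0]]'>/dev/null && q &&
$J '[[0,-0.15,0,0,0,0]]'>/dev/null && q
```

```text
t12.65 Fz 5.3 Fxy -2.3 -0.6 z 0.2581 xy 0.509 -0.141 M 0.16 0.55
t12.75 Fz 6.7 Fxy -2.8 -0.9 z 0.2580 xy 0.510 -0.140 M 0.13 0.59
t12.85 Fz 7.3 Fxy -2.2 -0.9 z 0.2581 xy 0.510 -0.138 M 0.19 0.63
t12.95 Fz 7.6 Fxy -2.9 -0.3 z 0.2582 xy 0.510 -0.137 M 0.20 0.64
t13.05 Fz 8.7 Fxy -3.9 -1.0 z 0.2582 xy 0.510 -0.135 M 0.15 0.69
t13.15 Fz 9.1 Fxy -4.2 -0.2 z 0.2583 xy 0.511 -0.134 M 0.20 0.73
```

The load is climbing, so this tube is the kinked one. I'll follow the lift and keep the load light.

```bash
J='python3 -m jog'; q(){ python3 g.py 9; }
$J '[[0,0,-0.03,0,0,0]]'>/dev/null; q &&
$J '[[0,-0.15,-0.01,0,0,0]]'>/dev/null && q &&
$J '[[0,-0.15,-0.01,0,0,0]]'>/dev/null && q &&
$J '[[0,-0.15,-0.01,0,0,0]]'>/dev/null && q &&
$J '[[0,-0.15,-0.01,0,0,0]]'>/dev/null && q &&
$J '[[0,-0.15,-0.01,0,0,0]]'>/dev/null && q &&
$J '[[0,-0.15,-0.01,0,0,0]]'>/dev/null && q
```

```text
t13.25 Fz 3.8 Fxy -2.5 -0.9 z 0.2584 xy 0.511 -0.134 M 0.24 0.43
t13.35 Fz 7.0 Fxy -2.7 -1.1 z 0.2584 xy 0.511 -0.132 M 0.15 0.45
t13.45 Fz 5.0 Fxy -1.6 0.2 z 0.2585 xy 0.511 -0.131 M 0.15 0.37
t13.55 Fz 4.0 Fxy -1.6 -0.2 z 0.2586 xy 0.512 -0.129 M 0.11 0.33
t13.65 Fz 5.5 Fxy -1.2 -1.3 z 0.2586 xy 0.512 -0.128 M 0.10 0.31
t13.75 Fz 4.0 Fxy -0.4 -0.8 z 0.2587 xy 0.512 -0.126 M 0.11 0.28
t13.85 Fz 3.8 Fxy -0.2 -0.3 z 0.2587 xy 0.512 -0.125 M 0.08 0.13
```

```bash
sed -i 's/sys.exit.*/sys.exit(int(f>float(sys.argv[1]) or len(sys.argv)>2 and f<float(sys.argv[2])))/' g.py; J='python3 -m jog'; q(){ python3 g.py 9 1.2; }
$J '[[0,-0.15,0,0,0,0]]'>/dev/null; q &&
$J '[[0,-0.15,0,0,0,0]]'>/dev/null && q &&
$J '[[0,-0.15,0,0,0,0]]'>/dev/null && q &&
$J '[[0,-0.15,0,0,0,0]]'>/dev/null && q &&
$J '[[0,-0.15,0,0,0,0]]'>/dev/null && q &&
$J '[[0,-0.15,0,0,0,0]]'>/dev/null && q &&
$J '[[0,-0.15,0,0,0,0]]'>/dev/null && q &&
$J '[[0,-0.15,0,0,0,0]]'>/dev/null && q
```

```text
t13.95 Fz 4.8 Fxy -1.1 -1.2 z 0.2587 xy 0.513 -0.123 M 0.10 0.16
t14.05 Fz 6.2 Fxy -0.3 -0.7 z 0.2587 xy 0.513 -0.122 M 0.12 0.18
t14.15 Fz 5.7 Fxy -0.5 -0.1 z 0.2587 xy 0.513 -0.121 M 0.12 0.15
t14.25 Fz 5.8 Fxy 0.2 -0.4 z 0.2587 xy 0.513 -0.119 M 0.13 0.17
t14.35 Fz 5.5 Fxy -0.7 -1.5 z 0.2587 xy 0.514 -0.118 M 0.13 0.14
t14.45 Fz 5.6 Fxy -0.1 -0.3 z 0.2587 xy 0.514 -0.116 M 0.10 0.04
t14.55 Fz 4.5 Fxy -0.0 -0.3 z 0.2587 xy 0.514 -0.115 M 0.15 0.06
t14.65 Fz 5.0 Fxy -0.9 -0.5 z 0.2587 xy 0.515 -0.113 M 0.11 -0.00
```

```bash
J='python3 -m jog'; q(){ python3 g.py 9 1.2; }
$J '[[0,-0.2,0,0,0,0]]'>/dev/null; q &&
$J '[[0,-0.2,0.01,0,0,0]]'>/dev/null && q &&
$J '[[0,-0.2,0.01,0,0,0]]'>/dev/null && q &&
$J '[[0,-0.2,0.01,0,0,0]]'>/dev/null && q &&
$J '[[0,-0.2,0.01,0,0,0]]'>/dev/null && q &&
$J '[[0,-0.2,0.01,0,0,0]]'>/dev/null && q &&
$J '[[0,-0.2,0.01,0,0,0]]'>/dev/null && q &&
$J '[[0,-0.2,0.01,0,0,0]]'>/dev/null && q
```

```text
t14.75 Fz 3.9 Fxy -0.1 -0.2 z 0.2586 xy 0.515 -0.111 M 0.08 -0.14
t14.85 Fz 5.4 Fxy 0.5 -0.0 z 0.2585 xy 0.515 -0.109 M 0.06 -0.10
t14.95 Fz 4.9 Fxy 0.7 0.1 z 0.2585 xy 0.516 -0.107 M 0.10 -0.10
t15.05 Fz 4.7 Fxy 0.3 0.1 z 0.2584 xy 0.516 -0.105 M 0.08 -0.17
t15.15 Fz 6.2 Fxy 0.5 0.1 z 0.2583 xy 0.516 -0.103 M 0.09 -0.15
t15.25 Fz 5.2 Fxy 0.1 0.2 z 0.2582 xy 0.517 -0.101 M 0.10 -0.13
t15.35 Fz 6.3 Fxy 0.5 0.4 z 0.2581 xy 0.517 -0.099 M 0.09 -0.13
t15.45 Fz 6.6 Fxy 0.4 0.0 z 0.2581 xy 0.518 -0.097 M 0.12 -0.13
```

```bash
J='python3 -m jog'; q(){ python3 g.py 9 1.2; }
$J '[[0,-0.1,0,0,0,0]]'>/dev/null; q &&
$J '[[0,-0.1,0,0,0,0]]'>/dev/null && q &&
$J '[[0,-0.1,0,0,0,0]]'>/dev/null && q &&
$J '[[0,-0.1,0,0,0,0]]'>/dev/null && q &&
$J '[[0,-0.1,0,0,0,0]]'>/dev/null && q &&
$J '[[0,-0.1,0,0,0,0]]'>/dev/null && q &&
$J '[[0,-0.1,0,0,0,0]]'>/dev/null && q &&
$J '[[0,-0.1,0,0,0,0]]'>/dev/null && q
```

```text
t15.55 Fz 4.3 Fxy 0.9 0.2 z 0.2580 xy 0.518 -0.096 M 0.05 -0.18
t15.65 Fz 5.7 Fxy -0.2 -0.6 z 0.2580 xy 0.518 -0.095 M -0.00 -0.15
t15.75 Fz 5.7 Fxy 0.0 -1.0 z 0.2580 xy 0.518 -0.094 M -0.11 -0.06
t15.85 Fz 6.4 Fxy 0.9 -2.2 z 0.2581 xy 0.518 -0.094 M -0.28 0.04
t15.95 Fz 8.5 Fxy -1.1 -1.9 z 0.2582 xy 0.518 -0.093 M -0.39 0.20
t16.05 Fz 10.4 Fxy -1.6 -2.3 z 0.2583 xy 0.519 -0.092 M -0.47 0.26
```

```bash
J='python3 -m jog'; q(){ python3 g.py 9 1.2; }
$J '[[0,0,-0.03,0,0,0]]'>/dev/null; q &&
$J '[[0,-0.1,-0.015,0,0,0]]'>/dev/null && q &&
$J '[[0,-0.1,-0.015,0,0,0]]'>/dev/null && q &&
$J '[[0,-0.1,-0.015,0,0,0]]'>/dev/null && q &&
$J '[[0,-0.1,-0.015,0,0,0]]'>/dev/null && q &&
$J '[[0,-0.1,-0.015,0,0,0]]'>/dev/null && q &&
$J '[[0,-0.1,-0.015,0,0,0]]'>/dev/null && q &&
$J '[[0,-0.1,-0.015,0,0,0]]'>/dev/null && q &&
$J '[[0,-0.1,-0.015,0,0,0]]'>/dev/null && q
```

```text
t16.15 Fz 3.1 Fxy 0.4 -1.0 z 0.2584 xy 0.519 -0.092 M -0.24 -0.16
t16.25 Fz 5.2 Fxy -0.4 -1.1 z 0.2585 xy 0.519 -0.091 M -0.35 -0.04
t16.35 Fz 6.6 Fxy -0.0 -0.9 z 0.2586 xy 0.519 -0.090 M -0.37 -0.08
t16.45 Fz 5.9 Fxy 0.8 -3.0 z 0.2588 xy 0.519 -0.089 M -0.34 -0.15
t16.55 Fz 6.2 Fxy 1.2 -2.3 z 0.2589 xy 0.519 -0.088 M -0.31 -0.11
t16.65 Fz 4.7 Fxy 1.6 -2.6 z 0.2591 xy 0.520 -0.087 M -0.28 -0.13
t16.75 Fz 5.3 Fxy 1.5 -1.2 z 0.2592 xy 0.520 -0.086 M -0.37 -0.18
t16.85 Fz 5.0 Fxy 1.3 -1.6 z 0.2593 xy 0.520 -0.085 M -0.35 -0.19
t16.95 Fz 5.1 Fxy 1.5 -1.2 z 0.2595 xy 0.520 -0.084 M -0.33 -0.32
```

```bash
J='python3 -m jog'; q(){ python3 g.py 9.5 1.2; }
$J '[[0,-0.1,-0.014,0,0,0]]'>/dev/null; q &&
$J '[[0,-0.1,-0.013,0,0,0]]'>/dev/null && q &&
$J '[[0,-0.1,-0.012,0,0,0]]'>/dev/null && q &&
$J '[[0,-0.1,-0.011,0,0,0]]'>/dev/null && q &&
$J '[[0,-0.1,-0.01,0,0,0]]'>/dev/null && q &&
$J '[[0,-0.1,-0.009,0,0,0]]'>/dev/null && q &&
$J '[[0,-0.1,-0.008,0,0,0]]'>/dev/null && q &&
$J '[[0,-0.1,-0.006,0,0,0]]'>/dev/null && q &&
$J '[[0,-0.1,-0.004,0,0,0]]'>/dev/null && q &&
$J '[[0,-0.1,-0.002,0,0,0]]'>/dev/null && q
```

```text
t17.05 Fz 4.0 Fxy 1.7 -2.3 z 0.2596 xy 0.520 -0.083 M -0.32 -0.43
t17.15 Fz 4.2 Fxy 1.6 -2.0 z 0.2597 xy 0.520 -0.082 M -0.30 -0.49
t17.25 Fz 4.9 Fxy 2.6 -1.7 z 0.2598 xy 0.521 -0.081 M -0.33 -0.63
t17.35 Fz 4.4 Fxy 2.9 -2.1 z 0.2599 xy 0.521 -0.080 M -0.30 -0.62
t17.45 Fz 3.7 Fxy 3.2 -1.8 z 0.2600 xy 0.521 -0.079 M -0.28 -0.72
t17.55 Fz 4.4 Fxy 2.7 -1.3 z 0.2601 xy 0.521 -0.078 M -0.28 -0.75
t17.65 Fz 3.8 Fxy 4.2 -1.8 z 0.2602 xy 0.521 -0.077 M -0.32 -0.71
t17.75 Fz 4.4 Fxy 3.8 -1.4 z 0.2602 xy 0.522 -0.076 M -0.33 -0.84
t17.85 Fz 5.0 Fxy 2.8 -2.0 z 0.2603 xy 0.522 -0.075 M -0.35 -0.80
t17.95 Fz 5.7 Fxy 2.9 -1.6 z 0.2604 xy 0.522 -0.074 M -0.29 -0.73
```

```bash
J='python3 -m jog'; q(){ python3 g.py 9.5 1.0; }
$J '[[0,-0.15,-0.002,0,0,0]]'>/dev/null; q &&
$J '[[0,-0.15,0,0,0,0]]'>/dev/null && q &&
$J '[[0,-0.15,0,0,0,0]]'>/dev/null && q &&
$J '[[0,-0.1,0.002,0,0,0]]'>/dev/null && q &&
$J '[[0,-0.1,0.004,0,0,0]]'>/dev/null && q &&
$J '[[0,-0.1,0.006,0,0,0]]'>/dev/null && q &&
$J '[[0,-0.1,0.008,0,0,0]]'>/dev/null && q &&
$J '[[0,-0.1,0.008,0,0,0]]'>/dev/null && q &&
$J '[[0,-0.1,0.009,0,0,0]]'>/dev/null && q &&
$J '[[0,-0.1,0.01,0,0,0]]'>/dev/null && q
```

```text
t18.05 Fz 5.9 Fxy 2.9 -2.1 z 0.2604 xy 0.522 -0.072 M -0.33 -0.72
t18.15 Fz 7.3 Fxy 3.9 -1.1 z 0.2605 xy 0.522 -0.071 M -0.33 -0.70
t18.25 Fz 7.6 Fxy 2.9 -2.0 z 0.2605 xy 0.523 -0.069 M -0.29 -0.75
t18.35 Fz 6.7 Fxy 3.5 -2.2 z 0.2605 xy 0.523 -0.068 M -0.35 -0.65
t18.45 Fz 8.1 Fxy 2.9 -1.3 z 0.2605 xy 0.523 -0.067 M -0.28 -0.63
t18.55 Fz 8.2 Fxy 2.7 -1.7 z 0.2605 xy 0.523 -0.066 M -0.24 -0.58
t18.65 Fz 9.1 Fxy 2.1 -0.6 z 0.2605 xy 0.524 -0.065 M -0.23 -0.56
t18.75 Fz 9.7 Fxy 2.3 -1.7 z 0.2604 xy 0.524 -0.064 M -0.24 -0.49
```

```bash
J='python3 -m jog'; q(){ python3 g.py 10.5 1.0; }
$J '[[0,-0.05,-0.01,0,0,0]]'>/dev/null; q &&
$J '[[0,-0.15,0,0,0,0]]'>/dev/null && q &&
$J '[[0,-0.1,0.002,0,0,0]]'>/dev/null && q &&
$J '[[0,-0.1,0.006,0,0,0]]'>/dev/null && q &&
$J '[[0,-0.1,0.006,0,0,0]]'>/dev/null && q &&
$J '[[0,-0.1,0.008,0,0,0]]'>/dev/null && q &&
$J '[[0,-0.1,0.01,0,0,0]]'>/dev/null && q &&
$J '[[0,-0.1,0.011,0,0,0]]'>/dev/null && q &&
$J '[[0,-0.1,0.012,0,0,0]]'>/dev/null && q &&
$J '[[0,-0.1,0.013,0,0,0]]'>/dev/null && q
```

```text
t18.85 Fz 7.5 Fxy 2.5 -0.7 z 0.2605 xy 0.524 -0.064 M -0.26 -0.66
t18.95 Fz 8.1 Fxy 3.0 -1.1 z 0.2605 xy 0.524 -0.063 M -0.16 -0.70
t19.05 Fz 7.9 Fxy 3.6 -0.5 z 0.2604 xy 0.524 -0.061 M -0.22 -0.64
t19.15 Fz 8.5 Fxy 3.6 -0.5 z 0.2604 xy 0.524 -0.061 M -0.26 -0.68
t19.25 Fz 7.4 Fxy 3.4 -0.3 z 0.2603 xy 0.525 -0.060 M -0.26 -0.68
t19.35 Fz 8.8 Fxy 2.5 -1.1 z 0.2603 xy 0.525 -0.059 M -0.19 -0.62
t19.45 Fz 9.1 Fxy 2.6 -0.5 z 0.2602 xy 0.525 -0.058 M -0.15 -0.63
t19.55 Fz 9.6 Fxy 3.5 -0.6 z 0.2601 xy 0.525 -0.057 M -0.14 -0.64
t19.65 Fz 9.8 Fxy 4.4 -0.3 z 0.2600 xy 0.525 -0.056 M -0.11 -0.55
t19.75 Fz 10.8 Fxy 2.6 0.2 z 0.2599 xy 0.526 -0.055 M -0.10 -0.56
```

```bash
J='python3 -m jog'; q(){ python3 g.py 11 0.8; }
$J '[[0,-0.2,0,0,0,0]]'>/dev/null; q &&
$J '[[0,-0.1,0.011,0,0,0]]'>/dev/null && q &&
$J '[[0,-0.1,0.012,0,0,0]]'>/dev/null && q &&
$J '[[0,-0.1,0.012,0,0,0]]'>/dev/null && q &&
$J '[[0,-0.1,0.012,0,0,0]]'>/dev/null && q &&
$J '[[0,-0.1,0.013,0,0,0]]'>/dev/null && q &&
$J '[[0,-0.1,0.013,0,0,0]]'>/dev/null && q &&
$J '[[0,-0.1,0.013,0,0,0]]'>/dev/null && q &&
$J '[[0,-0.1,0.013,0,0,0]]'>/dev/null && q &&
$J '[[0,-0.1,0.013,0,0,0]]'>/dev/null && q
```

```text
t19.85 Fz 5.9 Fxy 3.4 -0.2 z 0.2598 xy 0.526 -0.053 M -0.14 -0.75
t19.95 Fz 7.2 Fxy 4.3 0.1 z 0.2597 xy 0.526 -0.052 M -0.09 -0.70
t20.05 Fz 8.2 Fxy 3.2 0.8 z 0.2596 xy 0.526 -0.051 M -0.06 -0.72
t20.15 Fz 7.5 Fxy 3.0 0.3 z 0.2595 xy 0.526 -0.050 M -0.15 -0.71
t20.25 Fz 7.6 Fxy 4.4 1.2 z 0.2593 xy 0.527 -0.049 M -0.10 -0.75
t20.35 Fz 8.4 Fxy 4.3 -0.1 z 0.2592 xy 0.527 -0.048 M -0.11 -0.74
t20.45 Fz 8.6 Fxy 3.2 0.5 z 0.2591 xy 0.527 -0.047 M -0.03 -0.80
t20.55 Fz 7.2 Fxy 3.6 0.2 z 0.2589 xy 0.527 -0.046 M -0.08 -0.80
t20.65 Fz 8.0 Fxy 4.0 -0.6 z 0.2588 xy 0.527 -0.045 M -0.04 -0.80
t20.75 Fz 7.9 Fxy 4.1 1.0 z 0.2586 xy 0.528 -0.044 M -0.08 -0.73
```

```bash
J='python3 -m jog'; q(){ python3 g.py 11 0.5; }
$J '[[0,-0.1,0.013,0,0,0]]'>/dev/null; q &&
$J '[[0,-0.1,0.013,0,0,0]]'>/dev/null && q &&
$J '[[0,-0.1,0.012,0,0,0]]'>/dev/null && q &&
$J '[[0,-0.1,0.01,0,0,0]]'>/dev/null && q &&
$J '[[0,-0.1,0.005,0,0,0]]'>/dev/null && q &&
$J '[[0,-0.1,0,0,0,0]]'>/dev/null && q &&
$J '[[0,-0.1,0,0,0,0]]'>/dev/null && q &&
$J '[[0,-0.1,0,0,0,0]]'>/dev/null && q &&
$J '[[0,-0.1,0,0,0,0]]'>/dev/null && q &&
$J '[[0,-0.1,0,0,0,0]]'>/dev/null && q
```

```text
t20.85 Fz 7.7 Fxy 2.8 0.4 z 0.2585 xy 0.528 -0.043 M -0.05 -0.72
t20.95 Fz 8.0 Fxy 4.3 0.8 z 0.2583 xy 0.528 -0.042 M -0.07 -0.77
t21.05 Fz 7.1 Fxy 4.0 0.5 z 0.2582 xy 0.528 -0.041 M -0.10 -0.77
t21.15 Fz 7.2 Fxy 4.6 -0.7 z 0.2581 xy 0.528 -0.040 M -0.10 -0.76
t21.25 Fz 6.1 Fxy 4.3 -0.3 z 0.2580 xy 0.528 -0.039 M -0.27 -0.72
t21.35 Fz 6.4 Fxy 3.8 -1.1 z 0.2580 xy 0.529 -0.038 M -0.42 -0.68
t21.45 Fz 7.6 Fxy 4.3 -1.1 z 0.2580 xy 0.529 -0.037 M -0.51 -0.73
t21.55 Fz 6.9 Fxy 3.1 -1.1 z 0.2580 xy 0.529 -0.036 M -0.51 -0.65
t21.65 Fz 7.4 Fxy 2.8 -1.3 z 0.2580 xy 0.529 -0.035 M -0.53 -0.59
t21.75 Fz 7.3 Fxy 3.1 -1.8 z 0.2581 xy 0.529 -0.034 M -0.60 -0.59
```

Two lift peaks, 0.7 mm and 2.5 mm, so this tube is bent. I'll roll a little further for margin on the full turn.

```bash
J='python3 -m jog'; q(){ python3 g.py 11 0.5; }
$J '[[0,-0.15,-0.01,0,0,0]]'>/dev/null; q &&
$J '[[0,-0.15,-0.01,0,0,0]]'>/dev/null && q &&
$J '[[0,-0.15,-0.01,0,0,0]]'>/dev/null && q &&
$J '[[0,-0.15,-0.01,0,0,0]]'>/dev/null && q &&
$J '[[0,-0.15,-0.01,0,0,0]]'>/dev/null && q &&
$J '[[0,-0.15,-0.01,0,0,0]]'>/dev/null && q &&
$J '[[0,-0.15,-0.01,0,0,0]]'>/dev/null && q &&
$J '[[0,-0.15,-0.005,0,0,0]]'>/dev/null && q
```

```text
t21.85 Fz 7.9 Fxy 2.7 -1.3 z 0.2581 xy 0.530 -0.033 M -0.55 -0.61
t21.95 Fz 5.8 Fxy 2.7 -1.6 z 0.2582 xy 0.530 -0.031 M -0.57 -0.68
t22.05 Fz 7.6 Fxy 3.6 -1.4 z 0.2583 xy 0.530 -0.030 M -0.57 -0.75
t22.15 Fz 5.8 Fxy 3.3 -1.2 z 0.2584 xy 0.530 -0.028 M -0.57 -0.72
t22.25 Fz 6.1 Fxy 3.5 -0.8 z 0.2584 xy 0.531 -0.027 M -0.49 -0.80
t22.35 Fz 4.9 Fxy 3.6 -1.9 z 0.2585 xy 0.531 -0.025 M -0.47 -0.77
t22.45 Fz 5.7 Fxy 4.0 -1.6 z 0.2586 xy 0.531 -0.024 M -0.46 -0.76
t22.55 Fz 5.5 Fxy 3.3 -1.4 z 0.2586 xy 0.532 -0.022 M -0.53 -0.80
```

```bash
J='python3 -m jog'
$J '[[0,0,-2,0,0,0],[0,0,-5,0,0,0],[-1,-4,-5,0,0,-0.04],[-2.2,-9,-5,0,0,-0.09],[-3.4,-14,-5,0,0,-0.14],[-4.7,-19,-5,0,0,-0.19],[-5.9,-24,-5,0,0,-0.24],[-7.1,-29,-5,0,0,-0.29]]'>/dev/null
$J '[[-1.9,-5,0,0,0,-0.05],[-3.7,-8.9,0,0,0,-0.095],[-3.7,-8.9,0,0,0,-0.095],[-3.7,-8.9,0,0,0,-0.095]]'; python3 g.py 0
```

```text
time_s: 23.75
ee_pos: [0.4684, 0.3537, 0.3073]
eef_rot: [3.14, 0.003, 0.202]
force: [0.6, -1.0, -2.3]
grip_width: 0.0219
grip_force: 20.0
t23.75 Fz -2.3 Fxy 0.6 -1.0 z 0.3073 xy 0.468 0.354 M -0.03 0.06
```

```bash
J='python3 -m jog'
$J '[[4.4,-0.5,0,0,0,0],[4.4,-0.5,0,0,0,0],[4.4,-0.5,4,0,0,0],[4.4,-0.5,7.7,0,0,0],[4.4,-0.5,7.7,0,0,0],[4.4,-0.5,7.7,0,0,0]]'>/dev/null; python3 g.py 0 &&
$J '[[0,0,0.1,0,0,0],[0,0,0.1,0,0,0]]'>/dev/null && python3 g.py 0 &&
$J '[[0,0,0.1,0,0,0],[0,0,0.1,0,0,0]]'>/dev/null && python3 g.py 0 &&
$J '[[0,0,0.1,0,0,0],[0,0,0.1,0,0,0]]'>/dev/null && python3 g.py 0 &&
$J '[[0,0,0.05,0,0,0],[0,0,0.05,0,0,0]]'>/dev/null && python3 g.py 0 &&
$J '[[0,0,0.05,0,0,0],[0,0,0.05,0,0,0]]'>/dev/null && python3 g.py 0 &&
$J '[[0,0,0.05,0,0,0],[0,0,0.05,0,0,0]]'>/dev/null && python3 g.py 0 &&
$J '[[0,0,0.05,0,0,0],[0,0,0.05,0,0,0]]'>/dev/null && python3 g.py 0
```

```text
t24.35 Fz -2.9 Fxy 0.5 -0.1 z 0.2314 xy 0.512 0.366 M -0.01 0.03
t24.55 Fz -2.0 Fxy -0.6 -0.6 z 0.2318 xy 0.512 0.367 M 0.04 0.05
t24.75 Fz -2.8 Fxy 0.1 0.2 z 0.2299 xy 0.512 0.367 M 0.01 -0.03
t24.95 Fz -1.5 Fxy 0.2 0.1 z 0.2284 xy 0.511 0.367 M 0.06 0.03
t25.15 Fz -2.7 Fxy -0.8 -0.2 z 0.2279 xy 0.512 0.367 M 0.01 -0.01
t25.35 Fz -1.7 Fxy 0.1 0.4 z 0.2274 xy 0.511 0.367 M 0.04 0.08
t25.55 Fz -2.8 Fxy -0.2 -1.2 z 0.2269 xy 0.511 0.367 M -0.02 0.01
t25.75 Fz -2.2 Fxy 0.4 0.2 z 0.2264 xy 0.512 0.367 M 0.03 0.00
```

```bash
J='python3 -m jog'
$J '[[0,0,0.05,0,0,0],[0,0,0.05,0,0,0]]'>/dev/null && python3 g.py 0 &&
$J '[[0,0,0.05,0,0,0],[0,0,0.05,0,0,0]]'>/dev/null && python3 g.py 0 &&
$J '[[0,0,0.05,0,0,0],[0,0,0.05,0,0,0]]'>/dev/null && python3 g.py 0 &&
$J '[[0,0,0.05,0,0,0],[0,0,0.05,0,0,0]]'>/dev/null && python3 g.py 0
$J '[[0,0,0,0,0,0],[0,0,0,0,0,0],[0,0,0,0,0,0]]' 50
$J '[[0,0,-4,0,0,0],[0,0,-8,0,0,0],[0,0,-8,0,0,0],[0,0,-8,0,0,0]]'
python3 - <<'E'
from h import *
c=shot('top')
im=c['img'];cv2.imwrite('pics/t4.png',cv2.resize(im[140:250,110:320],None,fx=3.8,fy=3.8))
h=cv2.cvtColor(im,cv2.COLOR_BGR2HSV).astype(int);H,S=h[...,0],h[...,1]
m=(S>70)&(H>14)&(H<30)
m8=np.zeros(m.shape,np.uint8);m8[160:236,208:310]=m[160:236,208:310]
n,l,s,ce=cv2.connectedComponentsWithStats(m8)
for i in range(1,n):
    if s[i,4]>50:
        x,y,w,hh=s[i,:4]; blob(c,l==i,(x,y,x+w,y+hh),.028,'tube')
E
```

```text
t25.95 Fz -2.9 Fxy 0.2 -0.1 z 0.2259 xy 0.511 0.367 M 0.02 0.03
t26.15 Fz -1.7 Fxy 0.0 -0.2 z 0.2254 xy 0.512 0.367 M 0.01 0.08
t26.35 Fz -2.1 Fxy 0.8 -0.4 z 0.2249 xy 0.511 0.367 M 0.02 0.05
t26.55 Fz -2.1 Fxy -0.1 0.2 z 0.2244 xy 0.512 0.367 M -0.02 0.07
time_s: 26.85
ee_pos: [0.5115, 0.3668, 0.2247]
eef_rot: [-3.141, -0.0, 0.2]
force: [0.2, -0.0, 0.1]
grip_width: 0.0429
grip_force: 0.0
time_s: 27.25
ee_pos: [0.5115, 0.3667, 0.3052]
eef_rot: [-3.141, -0.002, 0.2]
force: [-0.9, -0.1, -0.1]
grip_width: 0.0472
grip_force: 0.0
tube [225. 188.] c [565.8  89.4] sz [ 10.8 174.3] long-axis yaw deg -11.8
tube [271. 198.] c [524.4 -60.8] sz [ 12.7 172.6] long-axis yaw deg -10.8
```

View pics/t4.png

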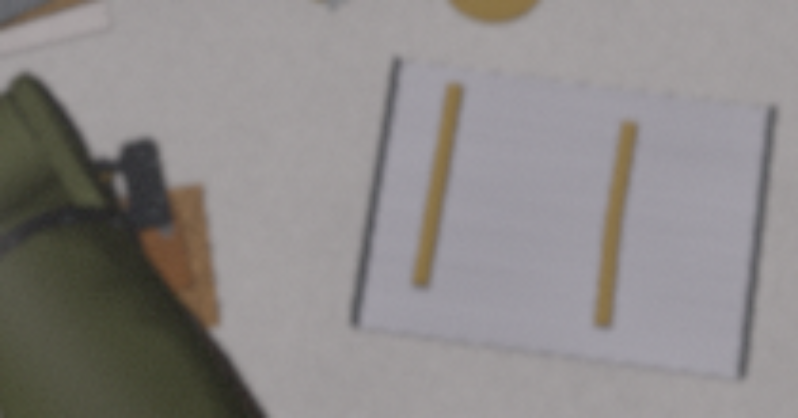

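The view shows the straight tube at crop (438,185) and the bent one at (616,222); the board is on the mat, partly hidden by the arm. Next I go to the bent tube.

```bash
J='python3 -m jog'
$J '[[-0.8,4.7,0,0,0,0.05],[-1.7,9.6,0,0,0,0.1],[-2.5,14.5,0,0,0,0.15],[-3.3,19.3,0,0,0,0.2],[-4.2,24.2,0,0,0,0.25],[-5,29,0,0,0,0.3],[-5.8,34,0,0,0,0.34],[-6.6,38.6,0,0,0,0.388]]' 50
$J '[[0,3.7,0,0,0,0],[0,3.7,2,0,0,0],[0,3.7,2,0,0,0]]'
python3 - <<'E'
from h import *
c=shot('wrist','w2.png')
print(px(c,[.5244,-.0608,.036]),ctrl.get_obs()['ee_pos'],ctrl.get_obs()['eef_rot'])
h=cv2.cvtColor(c['img'],cv2.COLOR_BGR2HSV).astype(int);H,S=h[...,0],h[...,1]
m=((S>70)&(H>14)&(H<30)).astype(np.uint8)
n,l,s,ce=cv2.connectedComponentsWithStats(m)
for i in range(1,n):
    if s[i,4]>500:
        x,y,w,hh=s[i,:4]; print(s[i]); blob(c,l==i,(x,y,x+w,y+hh),.029,'tube')
E
```

```text
time_s: 28.1
ee_pos: [0.5229, -0.0267, 0.3033]
eef_rot: [3.141, 0.002, -0.19]
force: [1.4, 1.4, 0.2]
grip_width: 0.0473
grip_force: 0.0
time_s: 28.4
ee_pos: [0.5157, -0.0618, 0.2815]
eef_rot: [-3.142, 0.006, -0.19]
force: [0.5, 0.1, 0.3]
grip_width: 0.0471
grip_force: 0.0
[252.78939925 194.18798052] [ 0.51613724 -0.0610986   0.28284601] [-3.14153579  0.00391489 -0.18881794]
[  11   45   57  245 5709]
tube [ 38. 164.] c [563.5  90.6] sz [ 19. 185.] long-axis yaw deg -11.9
[ 238   61   27  244 5275]
tube [251. 182.] c [522.3 -58.6] sz [ 18.  182.2] long-axis yaw deg -11.0
[139 289  24  66 764]
tube [149. 322.] c [429.8  43.8] sz [18. 66.] long-axis yaw deg -18.8
[349 289  23  66 796]
tube [362. 321.] c [ 397.2 -126.1] sz [17.2 66.1] long-axis yaw deg -3.0
[ 115  366  361   18 2895]
tube [296. 379.] c [349.1 -68. ] sz [328.   21.4] long-axis yaw deg 78.2
```

View pics/w2.png

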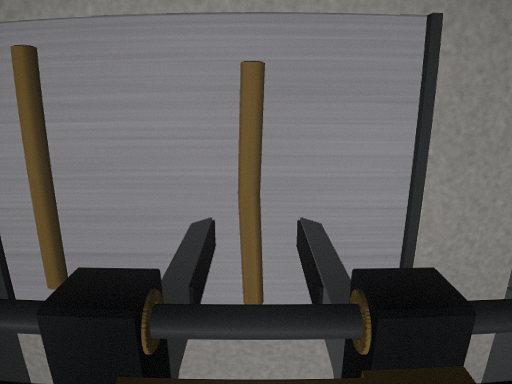

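The wrist view shows the middle tube at (251,182) with its kink visible. It sits between the fingers and is clearly the bent one; the straight tube is at (38,164). Now I grasp it.

```bash
J='python3 -m jog'
$J '[[0.6,-0.25,3,0,0,0],[0.6,-0.25,5.6,0,0,0],[0.6,-0.25,6.1,0,0,0],[0.6,-0.25,6.1,0,0,0],[0.6,-0.25,6.1,0,0,0]]'; python3 g.py 0
$J '[[0,0,0,0,0,0],[0,0,0,0,0,0],[0,0,0,0,0,0],[0,0,0,0,0,0],[0,0,0,0,0,0]]' 0 12
$J '[[0,0,-5,0,0,0],[0,0,-9,0,0,0],[0,0,-9,0,0,0],[0,0,-9,0,0,0]]'
```

```text
time_s: 28.95
ee_pos: [0.5233, -0.0594, 0.2248]
eef_rot: [-3.142, -0.001, -0.188]
force: [0.2, 0.2, 0.5]
grip_width: 0.0471
grip_force: 0.0
t28.95 Fz 0.5 Fxy 0.2 0.2 z 0.2248 xy 0.523 -0.059 M 0.11 0.05
time_s: 29.45
ee_pos: [0.5229, -0.0597, 0.2237]
eef_rot: [-3.142, -0.0, -0.188]
force: [0.1, 0.5, 2.0]
grip_width: 0.0154
grip_force: 12.0
time_s: 29.85
ee_pos: [0.5227, -0.0597, 0.3137]
eef_rot: [-3.142, -0.001, -0.188]
force: [-0.5, -0.4, -1.7]
grip_width: 0.0158
grip_force: 12.0
```

```bash
J='python3 -m jog'
$J '[[0.5,4.5,0,0,0,0],[1,9,0,0,0,0],[1.6,14,0,0,0,-0.03],[2.1,19,0,0,0,-0.064],[2.7,24,0,0,0,-0.064],[3.3,28,0,0,0,-0.064],[3.3,30.4,0,0,0,-0.064],[3.3,30.4,0,0,0,-0.064]]'
$J '[[0,0,4,0,0,0],[0,0,4,0,0,0]]'
python3 - <<'E'
from h import *
c=shot('scene');cv2.imwrite('pics/s5.png',cv2.resize(c['img'][130:250,90:250],None,fx=5,fy=5))
E
```

```text
time_s: 30.65
ee_pos: [0.4973, -0.3671, 0.311]
eef_rot: [-3.14, 0.003, -0.127]
force: [0.8, 0.3, -1.5]
grip_width: 0.0156
grip_force: 12.0
time_s: 30.85
ee_pos: [0.4976, -0.3631, 0.2677]
eef_rot: [-3.136, 0.008, -0.124]
force: [-0.7, -0.2, -1.9]
grip_width: 0.0158
grip_force: 12.0
```

View pics/s5.png

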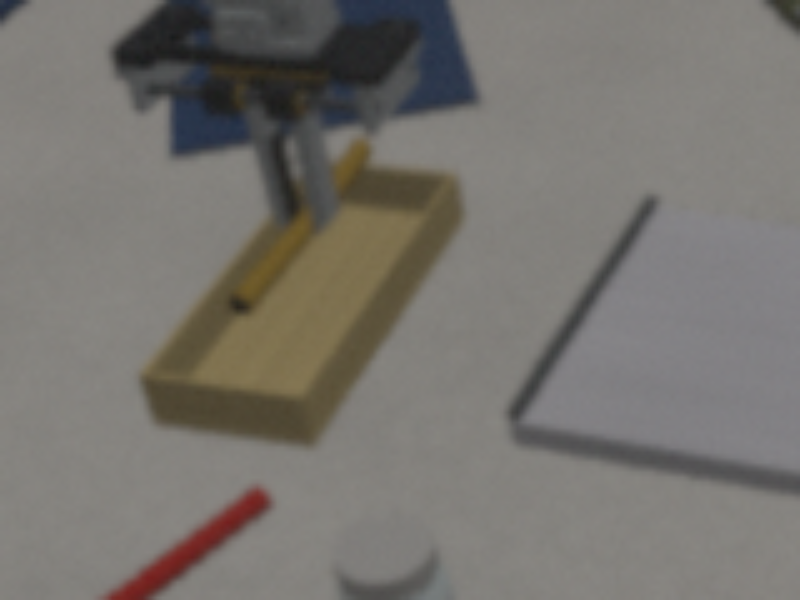

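The tube hangs above the tray, parallel to its long walls and clear of them. I lower it and release.

```bash
J='python3 -m jog'
$J '[[0,0,3,0,0,0],[0,0,5.6,0,0,0],[0,0,5.6,0,0,0],[0,0,5.6,0,0,0]]'>/dev/null; python3 g.py 2 && 
$J '[[0,0,0.2,0,0,0],[0,0,0.2,0,0,0]]'>/dev/null; python3 g.py 2 && 
$J '[[0,0,0.2,0,0,0],[0,0,0.2,0,0,0]]'>/dev/null; python3 g.py 2
$J '[[0,0,0,0,0,0],[0,0,0,0,0,0],[0,0,0,0,0,0]]' 40
$J '[[0,0,-4,0,0,0],[0,0,-9,0,0,0],[0,0,-14,0,0,0],[0,0,-14,0,0,0],[0,0,-14,0,0,0]]'
python3 - <<'E'
from h import *
c=shot('wrist');d=shot('top');e=shot('scene')
a=cv2.resize(e['img'][130:250,90:250],(400,300));b=cv2.resize(e['img'][150:250,330:430],(400,300))
cv2.imwrite('pics/f.png',np.vstack([np.hstack([cv2.resize(c['img'],(400,300)),cv2.resize(d['img'][90:260,100:400],(400,300))]),np.hstack([a,b])]))
h=cv2.cvtColor(d['img'],cv2.COLOR_BGR2HSV).astype(int);H,S=h[...,0],h[...,1]
blob(d,(S>70)&(H>14)&(H<30),(212,162,306,235),.028,'straight')
blob(d,S>70,(110,180,180,240),.004,'mat')
blob(d,(H>=15)&(H<28)&(h[...,2]>118)&(S>60),(125,195,160,225),.054,'bar')
E
```

```text
t31.30 Fz 0.3 Fxy -0.1 -0.4 z 0.2190 xy 0.499 -0.364 M 0.07 0.02
t31.50 Fz -0.6 Fxy 0.6 -0.4 z 0.2169 xy 0.499 -0.365 M 0.01 0.01
t31.70 Fz -1.1 Fxy -1.2 -0.4 z 0.2137 xy 0.498 -0.364 M 0.07 0.00
time_s: 32.0
ee_pos: [0.4984, -0.3645, 0.2136]
eef_rot: [3.142, -0.0, -0.124]
force: [-0.2, 0.2, 0.3]
grip_width: 0.0358
grip_force: 0.0
time_s: 32.5
ee_pos: [0.4983, -0.3644, 0.3544]
eef_rot: [3.14, -0.002, -0.124]
force: [-0.1, -0.2, -0.9]
grip_width: 0.0375
grip_force: 0.0
straight [225. 188.] c [565.8  89.4] sz [ 10.8 174.3] long-axis yaw deg -11.8
mat [143. 210.] c [511.  364.1] sz [124.3 143.3] long-axis yaw deg -82.9
bar [137. 203.] c [523.6 368.1] sz [80.7 39.2] long-axis yaw deg 23.9
```

View pics/f.png

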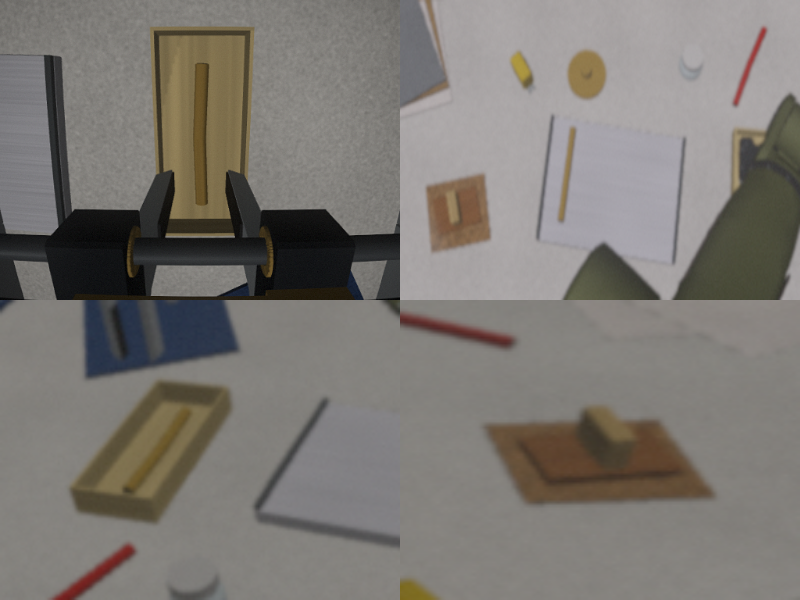

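The bent tube lies in the tray at (200,135) and the straight one on the plate at (567,175). The board is on the mat, handle up, at (605,440), the bystanders have not moved, and the gripper is clear.

```bash
python3 -c "
from station import ctrl
print(ctrl.hand_in())"
```

```text
the job is handed in; nothing more can be done
None
```

The job is done and handed in at about 32.7 s: both tubes rolled just over one turn at no more than about 14 N, the bent one (the tube nearer the tray) is in the tray, the straight one is on the plate, and the board is back on its mat, handle up.

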